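# Sort the bench things into their trays

### The arm

A 6-joint arm with a two-finger parallel gripper is mounted at the origin on a cart in front of the work surface, level with it; the furniture and walls round the work are solid. World frame = base frame: x ahead of the robot, y to its left, z up, the work surface at z = 0. Lengths are in mm, angles in rad, forces in N, time in s.
With the tool pointing down it reaches from about 275 to 1000 mm from the base axis. Payload 8.4 kg.
Tool frame: the origin (TCP) lies between the finger pads; the fingertips stand r.nose_length ahead of it and the grasp point (between the pads) lies 8 mm behind it (r.nose_length is the distance from the TCP to the fingertips, in mm); y points along the fingers, x is the direction in which the jaws open and shut, and the axes are right-handed (so a half turn about y gives the same grasp; the last joint's range is limited). The gripper opens to 85 mm and grips with 20 to 120 N. Pads are 22 mm wide; open, the fingers measure 114 mm over their backs; the gripper's body (76 mm by 85 mm) begins 54 mm behind the grasp point. The pads swing forward as they close: fully open they stand 13 mm farther back than shut.
Start: joints at [-1.251, 0.353, 1.633, -0, 1.155, -0.002], TCP at [197.67, -592.92, 242.281] pointing down, gripper open.
Joint ranges: [-2.63, 2.63], [-0.92, 2.1], [0.06, 2.66], [-1.3, 4.44], [0, 2.69], [-3.02, 3.02]. Speed limits (rad/s): [2.22, 2.22, 2.79, 3.14, 3.14, 3.14].

### API

Orientations are given as [roll, pitch, yaw] about the fixed x, y, z axes, in that order (R = Rz(yaw) Ry(pitch) Rx(roll)).
In Python, from rig import r, cams, order gives the robot as it stands. The module is installed in compiled form; this text tells all that it offers.
- The arm moves only by the shell command python3 -m crank 'ROWS' [FORCE]. ROWS is JSON, a list of rows, each a list of 7 numbers: the turn, a rotation vector about the tool's x, y, z in degrees, then the shift along the tool's x, y, z in cm, then the opening, from -1 (shut) to 1 (fully open). A call has exactly 10 rows; each row shifts and turns the pose as measured when the row begins, along the tool's axes as they then stand; what a row does not reach is not made up. A row lasts 1/12 s, in which the tool goes at most 41.7 mm and 7.16 degrees, less where a joint would pass 70% of its speed; a pose out of reach is approached as far as the arm can. A call with a gripper value outside its range is refused whole. The fingers move at their own pace and stop on an object; FORCE is the grip in N (left out, the last holds). Time passes only in rows, so rows that do not move let the fingers close, or fill a call up. It gives the time, the measured TCP pose, the force and the opening at its end, in the units of the state.
- r.sense(): the state, without advancing time (a new reading comes with each control period).
- cams.grab_frame(name): name is "scene" or "top" or "wrist"; returns the picture (420x560x3 uint8, blue, green, red); there is no depth.
- cams.camera_info(name): a dict with "intrinsics" (3x3 intrinsics, pixels), "k1" (the pictures are not rectified: a ray, as slopes to the right and down, at radius r is drawn at 1 + k1 r^2 times it, then the intrinsics apply), "view" (4x4, takes a point from world to camera coordinates); the wrist camera has in their place "hand_eye" (4x4, takes a point from camera to tool coordinates, whose origin is the TCP and whose axes are the tool frame's). Camera axes: x right, y up, looking along -z (the intrinsics and any distortion apply to the point x, -y, -z); pixel columns grow to the right and rows downward; lengths in mm; the calibration is good to about 2 mm. A picture is of the moment at which its call begins: read the wrist's pose just before it. camera_info takes no time and is no camera call.
- order.sign_off(): hands the job in, once; it reports no verdict.
The state is a dict: "clock": time; "qpos": joint angles; "qvel": joint speeds; "joint_efforts": joint torques, N m; "eef_pos": TCP position; "tcp_rot": TCP orientation; "contact_force": force on the tool from outside, world axes, zero at the start; "wrist_torque": the same for the moment, N m; "opening": opening from 0.0 (shut) to 1.0 (fully open).
Only numpy, scipy, OpenCV 4.12 (cv2) and the standard library are available. Lean on these libraries where they do the work, as an engineer would, in place of code of your own. Each camera call takes 0.05 s, during which the arm holds its last target.

### The job

Clear up the bench by sorting the five small things that belong in the trays: the two dropper bottles go in the white tray, the red-topped one on the red disc and the blue-topped one on the blue disc; the two rubber stoppers go in the grey tray, each on the disc of its own colour; the amber bottle goes on the disc in the yellow tray. Set each one down upright and well centred on its disc (within a centimetre), without dropping it or knocking it over. Leave the beaker and the petri dish where they are; the dropper bottles at the very back by the wall socket stay there too, use the two at the front among the other small things.

Things in the scene. Friction and masses are not known exactly. Their poses are not given: they have to be found in the camera images.
- red_dropper: White dropper bottle with a red top, standing at the front among the small things (similar fixed bottles at the far back by the wall socket are no part of the job), round: body 38 mm across and 74 mm high, then the red tapered top, at most 20 mm across, up to 113 mm. About 45 g. Origin: centre of its underside; z up along the bottle. Belongs on the red disc of dropper_tray.
- blue_dropper: White dropper bottle with a blue top, same shape and size as the red-topped one (38 mm body to 74 mm, 113 mm high in all). Origin: centre of its underside; z up. Belongs on the blue disc of dropper_tray.
- black_stopper: Black rubber stopper standing on its wide end, 38 mm across at the bottom, slightly narrower at the top, 30 mm high. About 15 g. Origin: centre of its underside; z up. Belongs on the black disc of stopper_tray.
- brick_stopper: Brick-red rubber stopper standing on its wide end, 31 mm across at the bottom, slightly narrower at the top, 28 mm high. About 15 g. Origin: centre of its underside; z up. Belongs on the brick-red disc of stopper_tray.
- amber_vial: Small amber glass bottle with a black screw cap, round, 33 mm across, 86 mm high; hold it by the glass, below 50 mm (the cap is no grip). About 35 g. Origin: centre of its underside; z up. Belongs on the brown disc of amber_tray.
- dropper_tray: Shallow white tray. Fixed; 100 mm wide along its x, 156 mm long along its y, rim 10 mm high above the counter, floor 3 mm above the counter. Origin: centre of the underside, on the counter. On its floor a red disc (50 mm across, centre at x 0, y +40 mm in the tray's frame) and a blue disc (50 mm, centre at x 0, y -40 mm), with a 6 mm high rib between them.
- stopper_tray: Shallow grey tray. Fixed; 100 mm wide along its x, 156 mm long along its y, rim 10 mm high above the counter, floor 3 mm above the counter. Origin: centre of the underside, on the counter. On its floor a black disc (50 mm across, centre at x 0, y +40 mm in the tray's frame) and a smaller brick-red disc (42 mm, centre at x 0, y -40 mm), with a 6 mm high rib between them.
- amber_tray: Shallow square yellow tray. Fixed; 100 mm wide along its x, 100 mm long along its y, rim 10 mm high above the counter, floor 3 mm above the counter. Origin: centre of the underside, on the counter. One brown disc (46 mm across) in the middle of its floor, at x 0, y 0.
- beaker: Small glass beaker with a little blue liquid, 46 mm across, 57 mm high, loose: a bystander, to be left where it stands. Origin: centre of its underside.
- petri_dish: Round petri dish with lid, 60 mm across, 15 mm high, loose: a bystander, to be left where it lies. Origin: centre of its underside.
Things that resemble listed ones, but are neither listed nor needed, are in the scene too. Leave any pink or turquoise look-alike of the brick_stopper alone.

How it is judged (in metres and radians):
At the end, for the whole second after the job is handed in: Each of the five things stands upright (within 0.12 rad) on its tray's floor, its centre within 12 mm of its own disc's centre along each of the tray's axes, released and at rest; beaker and petri dish within 15 mm of where they stood (x of red_dropper in the frame of dropper_tray between -0.012 and 0.012 m and y of red_dropper in the frame of dropper_tray between 0.028 and 0.052 m and z of red_dropper in the frame of dropper_tray between -0.001 and 0.007 m and angle between each of red_dropper, blue_dropper, black_stopper, brick_stopper, amber_vial's own z axis and vertical below 0.12 rad and linear speed of each of red_dropper, blue_dropper, black_stopper, brick_stopper, amber_vial below 0.02 m/s and contact force between the fingers and red_dropper below 0.05 N and x of blue_dropper in the frame of dropper_tray between -0.012 and 0.012 m and y of blue_dropper in the frame of dropper_tray between -0.052 and -0.028 m and z of blue_dropper in the frame of dropper_tray between -0.001 and 0.007 m and contact force between the fingers and blue_dropper below 0.05 N and x of black_stopper in the frame of stopper_tray between -0.012 and 0.012 m and y of black_stopper in the frame of stopper_tray between 0.028 and 0.052 m and z of black_stopper in the frame of stopper_tray between -0.001 and 0.007 m and contact force between the fingers and black_stopper below 0.05 N and x of brick_stopper in the frame of stopper_tray between -0.012 and 0.012 m and y of brick_stopper in the frame of stopper_tray between -0.052 and -0.028 m and z of brick_stopper in the frame of stopper_tray between -0.001 and 0.007 m and contact force between the fingers and brick_stopper below 0.05 N and x of amber_vial in the frame of amber_tray between -0.012 and 0.012 m and y of amber_vial in the frame of amber_tray between -0.012 and 0.012 m and z of amber_vial in the frame of amber_tray between -0.001 and 0.007 m and contact force between the fingers and amber_vial below 0.05 N and distance of each of beaker, petri_dish from where it was at the start of the episode below 0.015 m); the robot touches nothing.
It fails at once if The beaker or the petri dish is moved by more than 15 mm from where it stood (distance of any of beaker, petri_dish from where it was at the start of the episode above 0.015 m).
It fails at once if One of the five things is tipped over (more than about 40 degrees) (angle between any of red_dropper, blue_dropper, black_stopper, brick_stopper, amber_vial's own z axis and vertical above 0.7 rad).
It fails at once if One of the five things is dropped (moves faster than 0.6 m/s while no finger holds it, a fall of about 18 mm) ((linear speed of red_dropper above 0.6 m/s and contact force between the fingers and red_dropper below 0.01 N) or (linear speed of blue_dropper above 0.6 m/s and contact force between the fingers and blue_dropper below 0.01 N) or (linear speed of black_stopper above 0.6 m/s and contact force between the fingers and black_stopper below 0.01 N) or (linear speed of brick_stopper above 0.6 m/s and contact force between the fingers and brick_stopper below 0.01 N) or (linear speed of amber_vial above 0.6 m/s and contact force between the fingers and amber_vial below 0.01 N)).
It also fails if it takes over 109 s, if anything falls off the work surface, if the arm or the gripper's body presses on something with over 40 N, if the wrist force passes 120 N, or if a joint passes its speed limit or range.

## Working session

There is one attempt and no reset: what is moved stays moved. The work goes in short steps, Python scripts to look and compute and a shell command to move; the robot and the scene stay as the last step left them, time stands still between calls to the robot, and variables do not carry over. Pictures are saved under pics/ and viewed, and the job is handed in when it is done.

```bash
mkdir -p pics
python3 - <<'E'
from rig import r,cams,order
import cv2
for n in("scene","top"):
    cv2.imwrite(f"pics/{n}0.png",cams.grab_frame(n)); 
    i=cams.camera_info(n); print(n,i)
print(cams.camera_info("wrist"));print(r.sense(),r.nose_length)
E
```

```text
scene {'intrinsics': array([[511.54501728,   0.        , 280.81949284],
       [  0.        , 511.54501728, 210.89256693],
       [  0.        ,   0.        ,   1.        ]]), 'k1': -0.05401839596212422, 'view': array([[-5.49751970e-01, -8.35286442e-01,  8.32652157e-03,
         3.32700136e+02],
       [ 4.45425976e-01, -2.84699775e-01,  8.48847299e-01,
        -2.42450023e+02],
       [-7.06660082e-01,  4.70364324e-01,  5.28572541e-01,
        -8.56832058e+02],
       [ 0.00000000e+00,  0.00000000e+00,  0.00000000e+00,
         1.00000000e+00]])}
top {'intrinsics': array([[514.8537251 ,   0.        , 276.6640607 ],
       [  0.        , 514.8537251 , 208.31422025],
       [  0.        ,   0.        ,   1.        ]]), 'k1': 0.0566180945843461, 'view': array([[ 7.19043329e-03, -9.99887881e-01,  1.31348353e-02,
         4.25536848e+01],
       [ 9.95375341e-01,  8.41503299e-03,  9.56928258e-02,
        -4.97094590e+02],
       [-9.57926269e-02,  1.23860182e-02,  9.95324248e-01,
        -1.29545104e+03],
       [ 0.00000000e+00,  0.00000000e+00,  0.00000000e+00,
         1.00000000e+00]
[... 559 characters left out ...]
clock': 0.1, 'qpos': array([-1.25145198e+00,  3.53608858e-01,  1.63404295e+00, -3.95919335e-07,
        1.15520155e+00, -2.40048565e-03]), 'qvel': array([ 1.77580761e-03, -5.03207164e-05, -2.87103433e-04,  1.30839528e-03,
       -8.39732721e-05,  1.15918664e-03]), 'joint_efforts': array([-7.32512308e-04, -6.06362128e+01, -3.42820466e+01, -7.78689719e-05,
        3.95000505e-03, -3.38120128e-05]), 'eef_pos': array([ 197.51110374, -592.54286742,  241.62522366]), 'tcp_rot': array([-1.57079366e+00,  1.26070304e-03, -1.24905133e+00]), 'contact_force': array([-0.07878933, -0.52133884, -0.25798842]), 'wrist_torque': array([-0.05923143, -0.00254964,  0.03409488]), 'opening': 1.0033167158914558} 11.0
```

View pictures.

View pics/scene0.png

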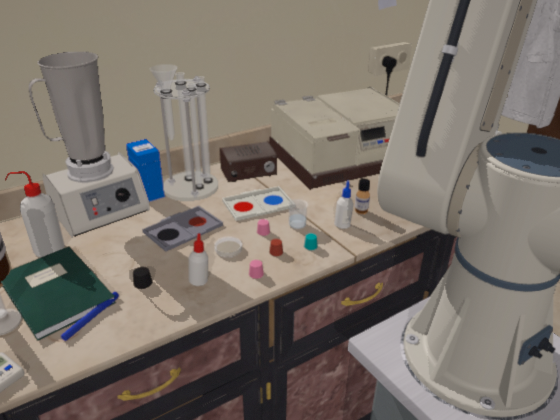

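View pics/top0.png

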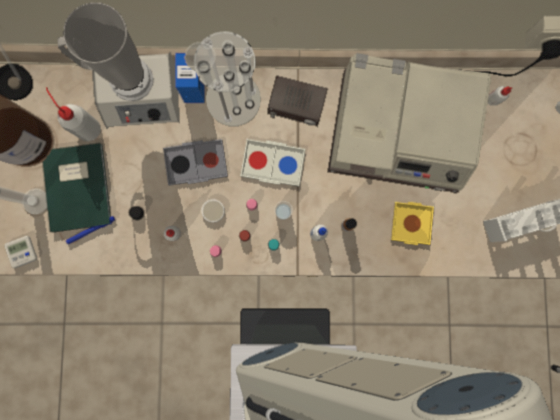

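```bash
cat > h.py <<'E'
import numpy as np,cv2
from rig import r,cams
def undist(n,u,v):
    i=cams.camera_info(n);K=i['intrinsics'];a=(u-K[0,2])/K[0,0];b=(v-K[1,2])/K[1,1];rd=np.hypot(a,b);q=rd
    for _ in range(20): q=rd/(1+i['k1']*q*q)
    s=q/rd if rd>0 else 1
    return np.array([a*s,-b*s,-1.])
def ray(n,u,v,T=None):
    d=undist(n,u,v)
    if T is None: V=cams.camera_info(n)['view'];C=np.linalg.inv(V)
    else: C=T
    return C[:3,3],C[:3,:3]@d
def onz(n,u,v,z,T=None):
    o,d=ray(n,u,v,T);return o+d*(z-o[2])/d[2]
def toolT(s):
    from scipy.spatial.transform import Rotation as R
    T=np.eye(4);T[:3,:3]=R.from_euler('xyz',s['tcp_rot']).as_matrix();T[:3,3]=s['eef_pos'];return T
def wristT(s): return toolT(s)@cams.camera_info('wrist')['hand_eye']
def proj(n,P,T=None):
    i=cams.camera_info(n);V=i['view'] if T is None else np.linalg.inv(T)
    p=V@np.append(P,1);a=p[0]/-p[2];b=-p[1]/-p[2];f=1+i['k1']*(a*a+b*b);K=i['intrinsics']
    return np.array([K[0,0]*a*f+K[0,2],K[1,1]*b*f+K[1,2]])
def tri(n1,p1,n2,p2):
    o1,d1=ray(n1,*p1);o2,d2=ray(n2,*p2);d1/=np.linalg.norm(d1);d2/=np.linalg.norm(d2)
    A=np.stack([d1,-d2],1);t=np.linalg.lstsq(A,o2-o1,rcond=None)[0]
    a=o1+d1*t[0];b=o2+d2*t[1];return (a+b)/2,np.linalg.norm(a-b)
E
python3 - <<'E'
import cv2
a=cv2.imread('pics/top0.png');cv2.imwrite('pics/topc.png',cv2.resize(a[130:270,120:270],None,fx=5,fy=4.0,interpolation=2)[:,:750])
cv2.imwrite('pics/topd.png',cv2.resize(a[130:270,240:440],None,fx=4,fy=4,interpolation=2))
s=cv2.imread('pics/scene0.png');cv2.imwrite('pics/scc.png',cv2.resize(s[170:290,120:390],None,fx=2.9,fy=2.9,interpolation=2))
E
```

```text
(no output)
```

View pics/topc.png

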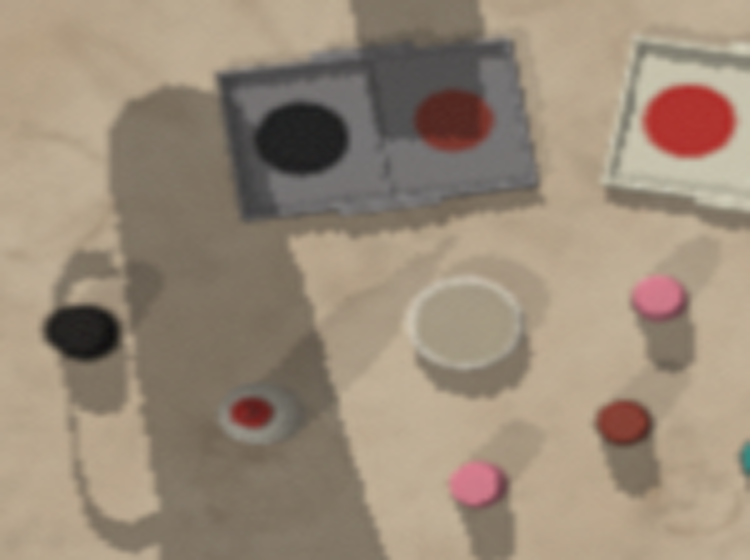

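View pics/topd.png

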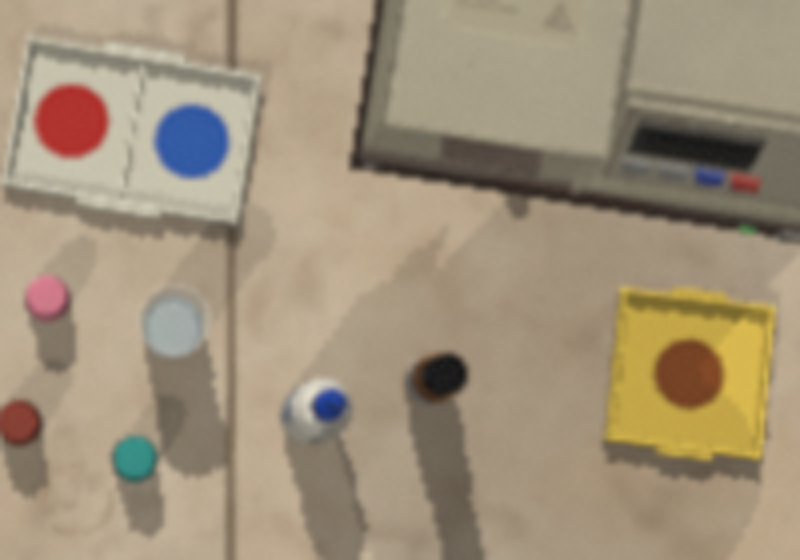

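View pics/scc.png

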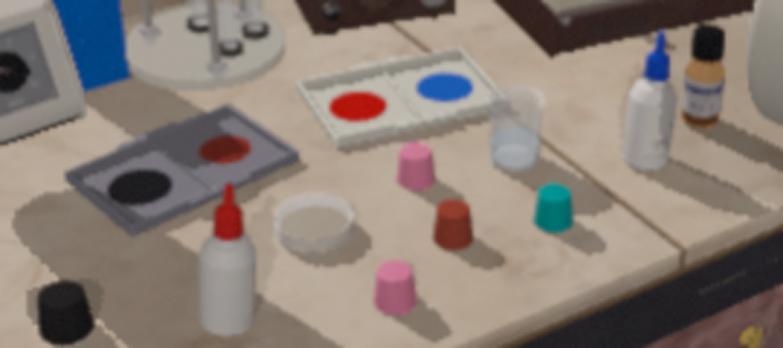

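The brick_stopper candidates in the top view are: dark brick-red (245,236), pinks (252,204) and (216,251), turquoise (274,244). The dark red one fits, and the crop confirms it. The front droppers are red (170,234) and blue (320,232). The similar bottle at (502,93) stands at the back by the socket, so it stays.

Run:
```python
from h import *
T=cv2.imread('pics/top0.png');S=cv2.imread('pics/scene0.png')
def cc(img,box,f):
    x0,y0,x1,y1=box;h=cv2.cvtColor(img,cv2.COLOR_BGR2HSV)[y0:y1,x0:x1].astype(int)
    m=f(h[...,0],h[...,1],h[...,2]).astype(np.uint8);n,l,st,c=cv2.connectedComponentsWithStats(m)
    k=1+np.argmax(st[1:,4]);return c[k]+[x0,y0],st[k]+[x0,y0,0,0,0]
red=lambda h,s,v:((h<8)|(h>172))&(s>140)
blue=lambda h,s,v:(h>105)&(h<130)&(s>130)
dark=lambda h,s,v:v<50
brown=lambda h,s,v:((h<14)|(h>172))&(s>130)&(v<150)
white=lambda h,s,v:(s<50)&(v>95)
W={}
for k,box,f,z in [('red_top',(155,220,185,250),red,95),('blue_top',(308,220,332,245),blue,95),('amber_cap',(338,212,362,236),dark,86),
 ('black',(125,203,150,223),dark,30),('brick',(235,226,255,246),red,28),('redD',(245,148,272,174),red,3),('blueD',(275,152,302,178),blue,3),
 ('blackD',(170,152,192,176),dark,3),('brickD',(200,150,222,172),lambda h,s,v:((h<10)|(h>172))&(s>110),3),('brownD',(400,210,426,236),lambda h,s,v:((h<12)|(h>172))&(s>150)&(v<150),3)]:
    c,st=cc(T,box,f);W[k]=onz('top',*c,z);print(k,c.round(1),st[2:],W[k].round(1),'scene pred',proj('scene',W[k]).round(1))
print('red disc dist',np.linalg.norm(W['redD']-W['blueD']),np.linalg.norm(W['blackD']-W['brickD']))
for a,b in(('redD','blueD'),('blackD','brickD')): d=W[a]-W[b];print(a,np.degrees(np.arctan2(d[1],d[0])),(W[a]+W[b])/2)
for k,box,f in [('red_top',(188,232,210,255),red),('blue_top',(335,180,358,202),blue),('amber_cap',(355,175,372,192),dark),('black',(130,262,155,290),dark),('brick',(266,236,288,258),red),('redD',(230,195,258,216),red),('blueD',(262,190,288,210),blue),('blackD',(150,224,186,246),dark),('brownD',(380,190,388,200),dark)]:
    try:
        c,st=cc(S,box,f);p,e=tri('top',proj('top',W[k]),'scene',c);print(k,c.round(1),st[2:],p.round(1),round(e,1))
    except Exception as ex: print(k,ex)
```

```text
red_top [169.8 232.6] [ 7  6 34] [429.1 303.2  95. ] scene pred [198.6 241. ]
blue_top [321.9 230.7] [ 7  7 34] [436.6 -62.4  95. ] scene pred [345.8 188.4]
amber_cap [350.4 223.5] [10 10 75] [ 455.  -132.5   86. ] scene pred [363.7 180.6]
black [136.3 212.7] [ 13  13 130] [482.  401.3  30. ] scene pred [143.8 270.7]
brick [244.2 235.1] [ 9  9 67] [427.3 128.4  28. ] scene pred [276.5 241.5]
redD [257.4 159.8] [ 18  17 233] [626.   97.5   3. ] scene pred [242.9 206.3]
blueD [287.5 164.8] [ 16  17 222] [613.5  18.6   3. ] scene pred [272.8 199.7]
blackD [179.8 164.3] [ 18  17 234] [612.1 300.    3. ] scene pred [167.7 234.3]
brickD [210.2 159.6] [ 15  14 169] [625.4 221.    3. ] scene pred [197.  221.3]
brownD [411.7 222.9] [ 14  15 155] [ 463.7 -304.3    3. ] scene pred [408.5 190.4]
red disc dist 79.9264102757274 80.10708123107935
redD 81.03577033595228 [619.77503795  58.05993851   3.        ]
blackD 99.53860581678485 [618.78620199 260.4961903    3.        ]
red_top [198.2 244.6] [ 10  19 125] [429.4 304.7  87. ] 0.1
blue_top [346.3 191.2] [ 7 16 76] [436.5 -63.6  87.4] 1.4
amber_cap [363.7 184.7] [ 10  12 103] [ 455.8 -134.4   74.1] 0.1
black [141.9 277.7] [ 18  21 305] [483.7 406.3  13.2] 1.3
brick [275.8 247.3] [ 13  17 171] [428.1 129.3  12.8] 0.3
redD [242.9 206.3] [ 19  10 145] [626.   97.5   3.2] 0.0
blueD [272.8 199.7] [ 19   9 129] [613.5  18.6   2.9] 0.1
blackD [167.6 234.2] [ 21  11 176] [612.1 300.    3.3] 0.1
brownD attempt to get argmax of an empty sequence
```

```bash
python3 -m crank '[[0,-7.1,0,0,0,0,0.4],[0,-7.1,0,0,0,0,0.4],[0,-7.1,0,0,0,0,0.4],[0,-7.1,0,0,0,0,0.4],[0,-7.1,0,0,0,0,0.4],[0,-7.1,0,0,0,0,0.4],[0,-7.1,0,0,0,0,0.4],[0,-7.1,0,0,0,0,0.4],[0,-7.1,0,0,0,0,0.4],[0,-7.1,0,0,0,0,0.4]]' 20
```

```text
clock: 0.93
eef_pos: [196.6, -589.7, 237.0]
tcp_rot: [-1.561, 0.003, 0.003]
contact_force: [-0.2, -0.4, -0.5]
opening: 0.699
```

```bash
python3 -m crank '[[-0.5,-0.2,0,1.7,0,3.7,0.4],[0,0,0,1.7,0,3.7,0.4],[0,0,0,1.7,0,3.7,0.4],[0,0,0,1.7,0,3.7,0.4],[0,0,0,1.7,0,3.7,0.4],[0,0,0,1.7,0,3.7,0.4],[0,0,0,1.7,0,3.7,0.4],[0,0,0,1.7,0,3.7,0.4],[0,0,0,1.7,0,3.7,0.4],[0,0,0,1.7,0,3.7,0.4]]' 20
```

```text
clock: 1.77
eef_pos: [359.6, -212.0, 232.7]
tcp_rot: [-1.57, 0.005, 0.008]
contact_force: [1.2, -1.5, 0.5]
opening: 0.698
```

```bash
python3 -m crank '[[0,0.2,0,1.9,0,3.6,0.4],[0,0.2,0,1.9,0,3.6,0.4],[0,0,0,1.9,0,3.6,0.4],[0,0,0,1.2,0.5,2.5,0.4],[0,0,0,0.5,1.0,1.0,0.4],[0,0,0,0,0.5,0,0.4],[0,0,0,0,0,0,0.4],[0,0,0,0,0,0,0.4],[0,0,0,0,0,0,0.4],[0,0,0,0,0,0,0.4]]' 20
python3 - <<'E'
from h import *
s=r.sense();f=cams.grab_frame('wrist');cv2.imwrite('pics/w1.png',f);t=cams.grab_frame('top');cv2.imwrite('pics/t1.png',t)
print(s['eef_pos'].round(1),s['tcp_rot'].round(4));np.save('w1.npy',wristT(s))
T=wristT(s)
for p in [(436.5,-63.2,87),(436.5,-63.2,0),(455.6,-134,86)]: print(proj('wrist',np.array(p),T))
E
```

```text
clock: 2.6
eef_pos: [434.0, -58.1, 211.9]
tcp_rot: [-1.569, 0.005, 0.006]
contact_force: [-0.3, 0.4, 0.1]
opening: 0.7
[434.  -58.1 211.9] [-1.5694  0.0045  0.0064]
[280.46849044 211.54834994]
[279.91693432 185.78717446]
[303.67442459 296.74814797]
```

View pics/w1.png

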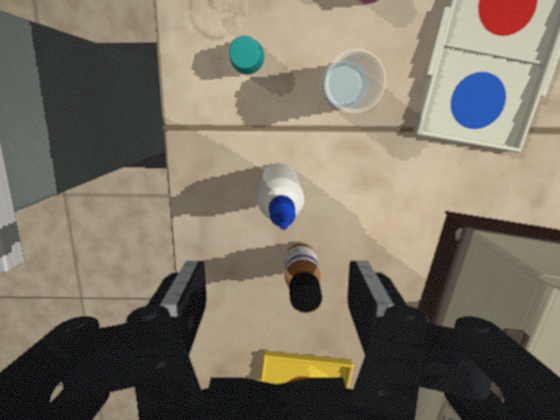

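```bash
python3 -m crank '[[0,0.3,0,0.3,1.0,-0.5,0.4],[0,0,0,0,2.5,0,0.4],[0,0,0,0,3.0,0,0.4],[0,0,0,0,3.0,0,0.4],[0,0,0,0,3.0,0,0.4],[0,0,0,0,2.0,0,0.4],[0,0,0,0,1.0,0,0.4],[0,0,0,0,0.2,0,0.4],[0,0,0,0,0,0,0.4],[0,0,0,0,0,0,0.4]]' 20
```

```text
clock: 3.53
eef_pos: [442.2, -70.8, 48.6]
tcp_rot: [-1.572, -0.009, -0.009]
contact_force: [-0.7, -0.0, 7.2]
opening: 0.7
```

```bash
python3 -m crank '[[0,0,0,0,-0.6,0,0.4],[0,0,0,-0.2,-0.3,0.3,0.4],[0,0,0,-0.2,0,0.3,0.4],[0,0,0,-0.1,0,0.1,0.4],[0,0,0,0,0,0,0.4],[0,0,0,0,0,0,0.4],[0,0,0,0,0,0,0.4],[0,0,0,0,0,0,0.4],[0,0,0,0,0,0,0.4],[0,0,0,0,0,0,0.4]]' 20
python3 - <<'E'
from h import *
s=r.sense();f=cams.grab_frame('wrist');cv2.imwrite('pics/w2.png',f);t=cams.grab_frame('scene');cv2.imwrite('pics/s2.png',t)
print(s['eef_pos'].round(1),s['tcp_rot'].round(4),s['contact_force'])
cv2.imwrite('pics/m2.png',np.hstack([f[:,80:480],t[100:,240:440].repeat(1,0)[:320].copy() if 0 else cv2.resize(t[130:270,260:400],(400,420))]))
E
```

```text
clock: 4.37
eef_pos: [438.0, -64.4, 60.1]
tcp_rot: [-1.573, -0.012, -0.01]
contact_force: [0.0, -0.1, 0.3]
opening: 0.697
[438.  -64.4  60.1] [-1.573  -0.0124 -0.0104] [ 0.02929017 -0.05682749  0.27328425]
```

View pics/m2.png

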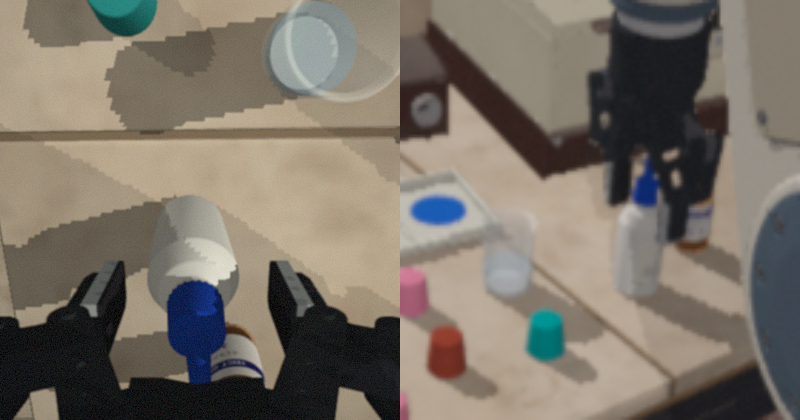

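```bash
python3 -m crank '[[0,-0.5,0.6,-0.1,0.3,0,0.4],[0,0,0,0,0.2,0,0.4],[0,0,0,0,0,0,-0.1],[0,0,0,0,0,0,-0.4],[0,0,0,0,0,0,-0.6],[0,0,0,0,0,0,-0.6],[0,0,0,0,0,0,-0.6],[0,0,0,0,0,0,-0.6],[0,0,0,0,0,0,-0.6],[0,0,0,0,0,0,-0.6]]' 25
```

```text
clock: 5.3
eef_pos: [436.9, -64.5, 54.6]
tcp_rot: [-1.573, 0.0, -0.001]
contact_force: [0.3, 0.1, 1.5]
opening: 0.427
```

```bash
python3 -m crank '[[0,0,0,0,-1,0,-0.6],[0,0,0,0,-2.5,0,-0.6],[0,0,0,0,-2.5,0,-0.6],[0,0,0,1,-1.5,0.4,-0.6],[0,0,0,2.5,-0.5,1.2,-0.6],[0,0,0,3.3,0,1.6,-0.6],[0,0,0,3.3,0,1.6,-0.6],[0,0,0,3.0,0,1.4,-0.6],[0,0,0,2,0,1,-0.6],[0,0,0,1,0,0.5,-0.6]]' 25
python3 -m crank '[[0,0,0,0,0,0,-0.6],[0,0,0,0,0,0,-0.6],[0,0,0,0,0,0,-0.6],[0,0,0,0,0,0,-0.6],[0,0,0,0,0,0,-0.6],[0,0,0,0,0,0,-0.6],[0,0,0,0,0,0,-0.6],[0,0,0,0,0,0,-0.6],[0,0,0,0,0,0,-0.6],[0,0,0,0,0,0,-0.6]]' 25
python3 - <<'E'
from h import *
s=r.sense();f=cams.grab_frame('wrist');cv2.imwrite('pics/w3.png',f);t=cams.grab_frame('scene')
cv2.imwrite('pics/m3.png',np.hstack([f[:,80:480],cv2.resize(t[100:240,200:340],(400,420))]))
E
```

```text
clock: 6.13
eef_pos: [600.1, 15.6, 143.7]
tcp_rot: [-1.572, 0.002, -0.004]
contact_force: [-0.5, 0.4, -0.4]
opening: 0.429
clock: 6.97
eef_pos: [597.5, 14.6, 145.4]
tcp_rot: [-1.572, 0.004, -0.004]
contact_force: [0.5, 0.4, 0.0]
opening: 0.422
```

View pics/m3.png

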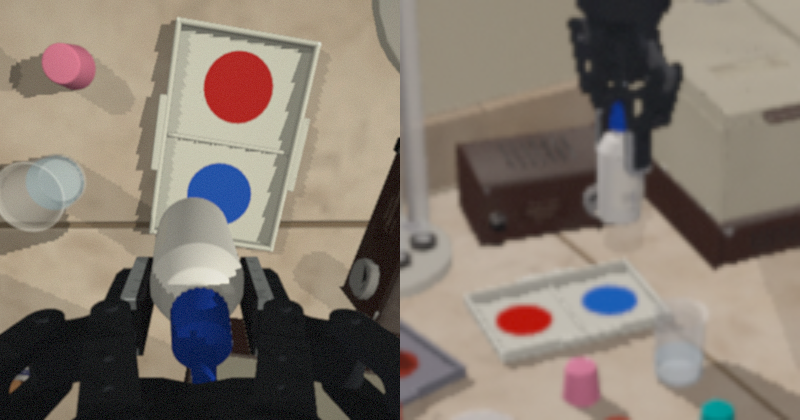

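```bash
python3 -m crank '[[0,0,0,0.8,0,0.2,-0.6],[0,0,0,0.6,1.5,0.1,-0.6],[0,0,0,0,2.0,0,-0.6],[0,0,0,0,2.0,0,-0.6],[0,0,0,0,1.5,0,-0.6],[0,0,0,0,0.8,0,-0.6],[0,0,0,0,0,0,-0.6],[0,0,0,0,0,0,-0.6],[0,0,0,0,0,0,-0.6],[0,0,0,0,0,0,-0.6]]' 25
```

```text
clock: 7.9
eef_pos: [619.2, 18.9, 67.0]
tcp_rot: [-1.572, -0.004, -0.004]
contact_force: [-0.0, 0.2, -1.3]
opening: 0.426
```

```bash
python3 -m crank '[[0,0,0,-0.3,0,-0.1,-0.6],[0,0,0,-0.25,0.2,-0.05,-0.6],[0,0,0,0,0.2,0,-0.6],[0,0,0,0,0.2,0,-0.6],[0,0,0,0,0.1,0,-0.6],[0,0,0,0,0,0,-0.6],[0,0,0,0,0,0,-0.6],[0,0,0,0,0,0,-0.6],[0,0,0,0,0,0,-0.6],[0,0,0,0,0,0,-0.6]]' 25
```

```text
clock: 8.73
eef_pos: [614.9, 17.3, 62.5]
tcp_rot: [-1.572, -0.009, -0.004]
contact_force: [0.1, -0.6, -0.3]
opening: 0.427
```

```bash
python3 -m crank '[[0,0,0.4,-0.1,0.15,0,-0.6],[0,0,0,0,0.15,0,-0.6],[0,0,0,0,0.15,0,-0.6],[0,0,0,0,0.1,0,-0.6],[0,0,0,0,0.1,0,-0.6],[0,0,0,0,0.05,0,-0.6],[0,0,0,0,0,0,-0.6],[0,0,0,0,0,0,-0.6],[0,0,0,0,0,0,-0.6],[0,0,0,0,0,0,-0.6]]' 25
```

```text
clock: 9.57
eef_pos: [614.2, 17.4, 57.6]
tcp_rot: [-1.571, -0.001, -0.004]
contact_force: [-0.8, -0.7, 1.9]
opening: 0.427
```

```bash
python3 -m crank '[[0,0,0,0,0,0,-0.05],[0,0,0,0,0,0,0.1],[0,0,0,0,0,0,0.4],[0,0,0,0,0,0,0.4],[0,0,0,0,-1,0,0.4],[0,0,0,0,-2.5,0,0.4],[0,0,0,0,-3,0,0.4],[0,0,0,0,-2.5,0,0.4],[0,0,0,-2,-0.5,-2,0.4],[0,0,0,-2.7,0,-2.7,0.4]]' 25
python3 -m crank '[[0,0,0,-2.7,0,-2.7,0.4],[0,0,0,-2.7,0,-2.7,0.4],[0,0,0,-2.4,0,-2.4,0.4],[0,0,0,-1.2,0,-1.0,0.4],[0,0,0,-0.5,0,-0.5,0.4],[0,0,0,0,0,0,0.4],[0,0,0,0,0,0,0.4],[0,0,0,0,0,0,0.4],[0,0,0,0,0,0,0.4],[0,0,0,0,0,0,0.4]]' 25
python3 - <<'E'
from h import *
s=r.sense();f=cams.grab_frame('wrist');cv2.imwrite('pics/w4.png',f);t=cams.grab_frame('scene');cv2.imwrite('pics/s4.png',t)
print(s['eef_pos'].round(1))
cv2.imwrite('pics/m4.png',np.hstack([f[:,80:480],cv2.resize(t[130:270,200:340],(400,420))]))
T=wristT(s)
for p in [(456,-134.2,86),(456,-134.2,0)]: print(proj('wrist',np.array(p),T))
E
```

```text
clock: 10.4
eef_pos: [570.0, -26.9, 158.5]
tcp_rot: [-1.571, -0.003, -0.0]
contact_force: [-0.2, -1.0, -0.9]
opening: 0.701
clock: 11.23
eef_pos: [471.8, -124.7, 165.6]
tcp_rot: [-1.573, -0.013, 0.0]
contact_force: [0.4, -0.2, -0.3]
opening: 0.7
[ 471.8 -124.7  165.6]
[249.26496474 238.90908587]
[255.24626626 202.10487982]
```

View pics/m4.png

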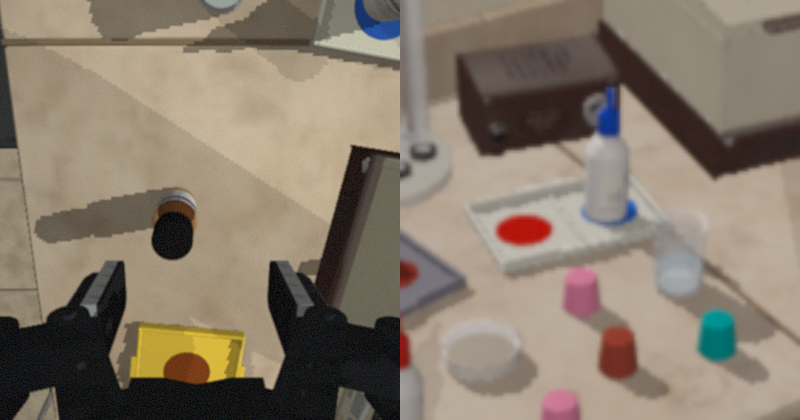

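```bash
python3 -m crank '[[0,0,0.4,-0.9,0,-0.6,0.4],[0,0,0.3,-0.7,0.5,-0.5,0.4],[0,0,0,-0.2,2.0,0,0.4],[0,0,0,0,2.5,0,0.4],[0,0,0,0,2.5,0,0.4],[0,0,0,0,2.2,0,0.4],[0,0,0,0,1.2,0,0.4],[0,0,0,0,0.6,0,0.4],[0,0,0,0,0,0,0.4],[0,0,0,0,0,0,0.4]]' 25
```

```text
clock: 12.17
eef_pos: [448.4, -138.9, 44.5]
tcp_rot: [-1.574, 0.003, 0.002]
contact_force: [-0.2, -1.2, 0.0]
opening: 0.698
```

```bash
python3 -m crank '[[0,0,0,0.4,0,0.2,0.4],[0,0,0,0.3,0.2,0.1,0.4],[0,0,0,0.1,0.3,0.1,0.4],[0,0,0,0,0.4,0,0.4],[0,0,0,0,0.3,0,0.4],[0,0,0,0,0.2,0,0.4],[0,0,0,0,0.1,0,0.4],[0,0,0,0,0,0,0.4],[0,0,0,0,0,0,0.4],[0,0,0,0,0,0,0.4]]' 25
python3 - <<'E'
from h import *
s=r.sense();f=cams.grab_frame('wrist');cv2.imwrite('pics/w5.png',f);t=cams.grab_frame('scene')
print(s['eef_pos'].round(1))
cv2.imwrite('pics/m5.png',np.hstack([f[:,80:480],cv2.resize(t[130:270,300:440],(400,420))]))
E
```

```text
clock: 13.0
eef_pos: [459.7, -135.2, 31.3]
tcp_rot: [-1.575, -0.002, 0.002]
contact_force: [-0.4, 0.5, 0.2]
opening: 0.701
[ 459.7 -135.2   31.3]
```

View pics/m5.png

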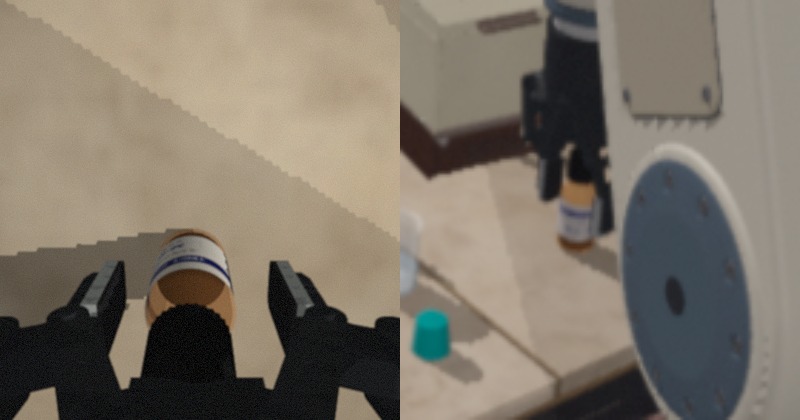

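```bash
python3 -m crank '[[0.2,0,0,-0.25,0,0,0.4],[0,0,0,0,0.05,0,0.2],[0,0,0,0,0,0,-0.1],[0,0,0,0,0,0,-0.4],[0,0,0,0,0,0,-0.7],[0,0,0,0,0,0,-0.7],[0,0,0,0,0,0,-0.7],[0,0,0,0,0,0,-0.7],[0,0,0,0,0,0,-0.7],[0,0,0,0,0,0,-0.7]]' 25
```

```text
clock: 13.93
eef_pos: [456.9, -135.4, 31.1]
tcp_rot: [-1.572, -0.003, 0.002]
contact_force: [-0.4, 0.0, -0.0]
opening: 0.381
```

```bash
python3 -m crank '[[0,0,0,0,-1,0,-0.7],[0,0,0,0,-2,0,-0.7],[0,0,0,0,-1.5,-0.5,-0.7],[0,0,0,0,-0.5,-2,-0.7],[0,0,0,0.2,0,-3,-0.7],[0,0,0,0.2,0,-3.3,-0.7],[0,0,0,0.2,0,-3.3,-0.7],[0,0,0,0,0,-2.5,-0.7],[0,0,0,0,0,-1.2,-0.7],[0,0,0,0,0,-0.3,-0.7]]' 25
python3 -m crank '[[0,0,0,0,0,0,-0.7],[0,0,0,0,0,0,-0.7],[0,0,0,0,0,0,-0.7],[0,0,0,0,0,0,-0.7],[0,0,0,0,0,0,-0.7],[0,0,0,0,0,0,-0.7],[0,0,0,0,0,0,-0.7],[0,0,0,0,0,0,-0.7],[0,0,0,0,0,0,-0.7],[0,0,0,0,0,0,-0.7]]' 25
python3 - <<'E'
from h import *
s=r.sense();f=cams.grab_frame('wrist');cv2.imwrite('pics/w6.png',f)
E
```

```text
clock: 14.77
eef_pos: [463.7, -302.4, 90.2]
tcp_rot: [-1.574, -0.005, 0.006]
contact_force: [-0.7, 0.4, -0.5]
opening: 0.378
clock: 15.6
eef_pos: [462.9, -296.1, 90.4]
tcp_rot: [-1.571, -0.002, 0.01]
contact_force: [-0.3, -0.4, -0.9]
opening: 0.38
```

View pics/w6.png

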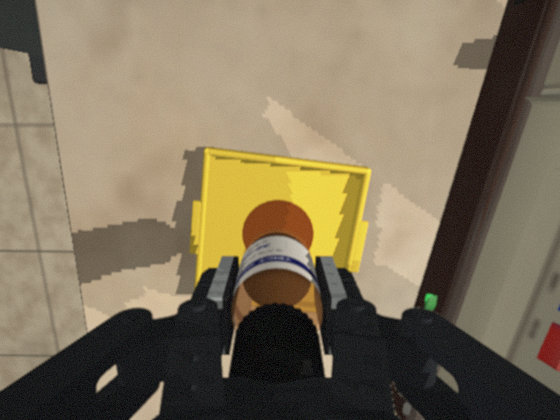

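```bash
python3 -m crank '[[0,0.3,0,0.1,0.5,-0.5,-0.7],[0,0,0,0,1.5,-0.3,-0.7],[0,0,0,0,1.5,0,-0.7],[0,0,0,0,0.8,0,-0.7],[0,0,0,0,0.3,0,-0.7],[0,0,0,0,0,0,-0.7],[0,0,0,0,0,0,-0.7],[0,0,0,0,0,0,-0.7],[0,0,0,0,0,0,-0.7],[0,0,0,0,0,0,-0.7]]' 25
```

```text
clock: 16.48
eef_pos: [465.7, -307.2, 43.2]
tcp_rot: [-1.573, -0.005, 0.002]
contact_force: [-0.0, -0.3, 0.0]
opening: 0.38
```

```bash
python3 -m crank '[[0.1,0,0.3,-0.15,0.3,0.25,-0.7],[0,0,0,0,0.3,0,-0.7],[0,0,0,0,0.2,0,-0.7],[0,0,0,0,0.15,0,-0.7],[0,0,0,0,0.1,0,-0.7],[0,0,0,0,0,0,-0.7],[0,0,0,0,0,0,-0.7],[0,0,0,0,0,0,-0.7],[0,0,0,0,0,0,-0.7],[0,0,0,0,0,0,-0.7]]' 25
```

```text
clock: 17.32
eef_pos: [465.1, -304.9, 34.1]
tcp_rot: [-1.573, -0.001, 0.003]
contact_force: [0.2, 1.0, 3.4]
opening: 0.379
```

```bash
python3 -m crank '[[0,0,0,0,0,0,-0.1],[0,0,0,0,0,0,0.1],[0,0,0,0,0,0,0.4],[0,0,0,0,0,0,0.4],[0,0,0,0,-1,0,0.4],[0,0,0,0,-2.5,0,0.4],[0,0,0,0,-3,0,0.4],[0,0,0,0,-2.5,0,0.4],[0,0,0,-0.3,-0.5,2,0.4],[0,0,0,-0.3,0,3.5,0.4]]' 25
python3 -m crank '[[0,0,0,-0.4,0,3.9,0.4],[0,0,0,-0.4,0,4,0.4],[0,0,0,-0.4,0,4,0.4],[0,0,0,-0.4,0,4,0.4],[0,0,0,-0.4,0,4,0.4],[0,0,0,-0.4,0,4,0.4],[0,0,0,-0.4,0,4,0.4],[0,0,0,-0.4,0,3.5,0.4],[0,0,0,-0.3,0,2.5,0.4],[0,0,0,0,0,1.2,0.4]]' 25
```

```text
clock: 18.15
eef_pos: [459.5, -252.7, 135.1]
tcp_rot: [-1.574, -0.002, -0.001]
contact_force: [0.4, 0.7, -0.7]
opening: 0.701
clock: 18.98
eef_pos: [424.4, 113.3, 143.4]
tcp_rot: [-1.575, -0.017, -0.006]
contact_force: [0.9, -0.7, -0.4]
opening: 0.701
```

```bash
python3 -c "
from h import *
t=cams.grab_frame('scene');cv2.imwrite('pics/s7.png',cv2.resize(t[100:300,200:440],None,fx=3,fy=3))
print(r.sense()['eef_pos'],proj('top',np.array([463.7,-304.3,89])));t=cams.grab_frame('top');cv2.imwrite('pics/t7.png',cv2.resize(t[130:270,120:440],None,fx=2.5,fy=2.5))"
```

```text
[424.99500297 114.23811928 143.60806704] [421.42900076 220.50412853]
```

View pics/t7.png

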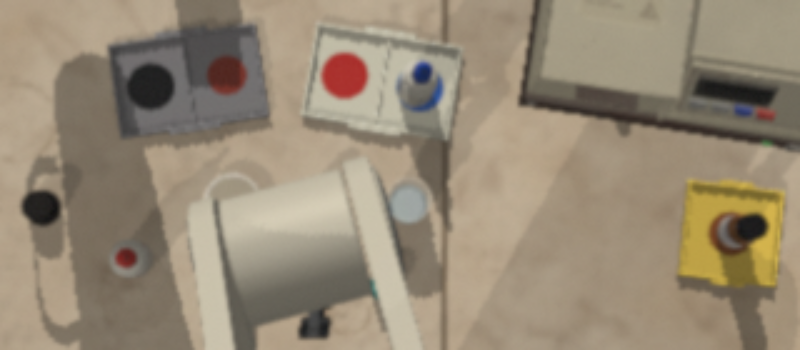

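```bash
python3 -m crank '[[0.2,-0.3,0.5,0.2,0,0.7,0.4],[0,0,0.4,0.1,0.5,0.5,0.4],[0,0,0,0,1,0,0.4],[0,0,0,0,1,0,0.4],[0,0,0,0,0.5,0,0.4],[0,0,0,0,0,0,0.4],[0,0,0,0,0,0,0.4],[0,0,0,0,0,0,0.4],[0,0,0,0,0,0,0.4],[0,0,0,0,0,0,0.4]]' 25
python3 - <<'E'
from h import *
s=r.sense();f=cams.grab_frame('wrist');cv2.imwrite('pics/w8.png',f);T=wristT(s)
hsv=cv2.cvtColor(f,cv2.COLOR_BGR2HSV).astype(int)
m=(((hsv[...,0]<8)|(hsv[...,0]>172))&(hsv[...,1]>130)&(hsv[...,2]<190)).astype(np.uint8)
n,l,st,c=cv2.connectedComponentsWithStats(m)
for k in range(1,n):
    if st[k,4]>150: print(c[k],st[k],onz('wrist',*c[k],20,T))
print(proj('wrist',np.array([427.5,129,28]),T),proj('wrist',np.array([427.5,129,0]),T))
E
```

```text
clock: 19.92
eef_pos: [428.3, 121.2, 109.9]
tcp_rot: [-1.573, 0.002, -0.003]
contact_force: [-0.1, 1.3, 0.2]
opening: 0.699
[277.87595532 204.06349206] [ 257  180   43   50 1701] [429.12948078 131.15949386  20.        ]
[543.62988752 245.8044992 ] [ 523  212   37   64 1867] [603.88263557 102.12777185  20.        ]
[275.24585772 210.99083886] [275.4617961  199.24322294]
```

View pics/w8.png

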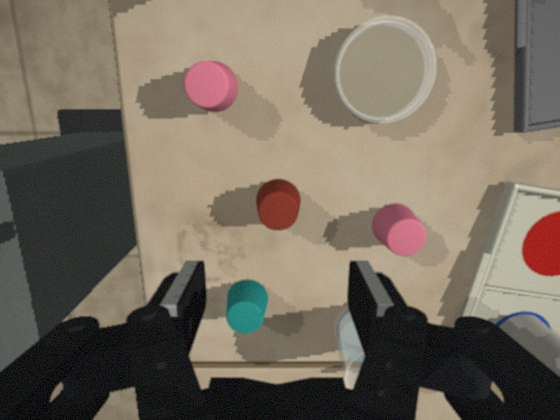

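```bash
python3 -m crank '[[0,0,0,0,0.5,0.5,0.4],[0,0,0,0,1.5,0.3,0.4],[0,0,0,0,2,0,0.4],[0,0,0,0,2,0,0.4],[0,0,0,0,1.5,0,0.4],[0,0,0,0,0.7,0,0.4],[0,0,0,0,0.3,0,0.4],[0,0,0,0,0,0,0.4],[0,0,0,0,0,0,0.4],[0,0,0,0,0,0,0.4]]' 25
```

```text
clock: 20.8
eef_pos: [431.9, 132.9, 23.6]
tcp_rot: [-1.57, -0.006, -0.003]
contact_force: [0.3, 0.1, -1.0]
opening: 0.7
```

```bash
python3 -m crank '[[0,0,0.3,-0.3,0.2,-0.25,0.3],[0,0,0,0,0.3,0,0.2],[0,0,0,0,0.3,0,0],[0,0,0,0,0.2,0,-0.05],[0,0,0,0,0.2,0,-0.05],[0,0,0,0,0,0,-0.05],[0,0,0,0,0,0,-0.05],[0,0,0,0,0,0,-0.05],[0,0,0,0,0,0,-0.05],[0,0,0,0,0,0,-0.05]]' 25
python3 - <<'E'
from h import *
s=r.sense();f=cams.grab_frame('wrist');cv2.imwrite('pics/w9.png',f);print(s['eef_pos'],s['contact_force'])
E
```

```text
clock: 21.63
eef_pos: [430.4, 130.5, 12.6]
tcp_rot: [-1.568, -0.005, -0.004]
contact_force: [-0.3, -0.7, 1.1]
opening: 0.476
[430.37937281 130.51035132  12.61701462] [-0.29948386 -0.69647684  1.05924325]
```

View pics/w9.png

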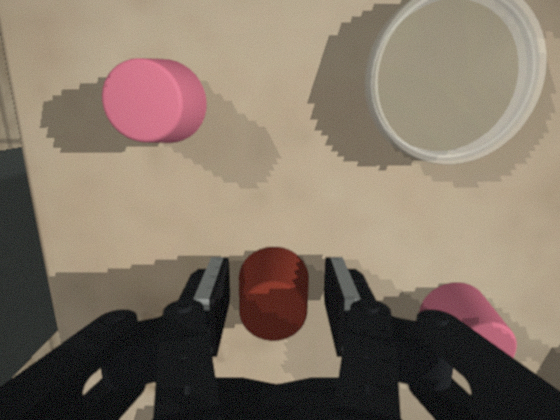

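```bash
python3 -m crank '[[0,0,0,-0.1,0,0,-0.2],[0,0,0,0,0,0,-0.4],[0,0,0,0,0,0,-0.7],[0,0,0,0,0,0,-0.7],[0,0,0,0,0,0,-0.7],[0,0,0,0,0,0,-0.7],[0,0,0,0,-1,0,-0.7],[0,0,0,0,-2,0,-0.7],[0,0,0,0,-2,0,-0.7],[0,0,0,0,-1,0,-0.7]]' 30
python3 - <<'E'
from h import *
s=r.sense();f=cams.grab_frame('wrist');cv2.imwrite('pics/w10.png',f);print(s['eef_pos'],s['contact_force'])
E
```

```text
clock: 22.52
eef_pos: [426.6, 129.7, 74.2]
tcp_rot: [-1.57, 0.001, -0.004]
contact_force: [0.5, 0.1, -0.2]
opening: 0.318
[426.61342705 129.74313588  74.20711087] [ 0.54949687  0.08055049 -0.21225805]
```

View pics/w10.png

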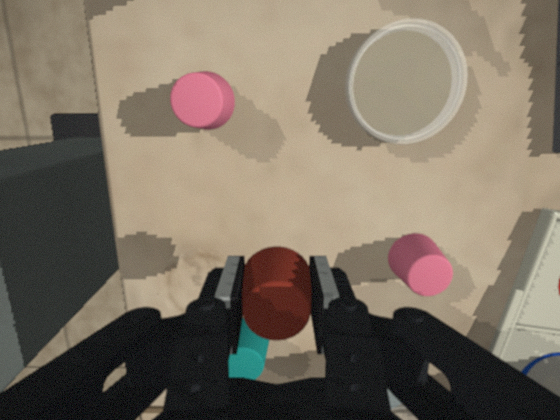

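```bash
python3 -m crank '[[0,0,0,2,0,0.9,-0.7],[0,0,0,3.3,0,1.5,-0.7],[0,0,0,3.3,0,1.5,-0.7],[0,0,0,3.3,0,1.5,-0.7],[0,0,0,3.3,0,1.5,-0.7],[0,0,0,2.5,0,1.2,-0.7],[0,0,0,1.2,0,0.6,-0.7],[0,0,0,0.3,0,0.2,-0.7],[0,0,0,0,0,0,-0.7],[0,0,0,0,0,0,-0.7]]' 30
```

```text
clock: 23.4
eef_pos: [624.7, 221.1, 76.9]
tcp_rot: [-1.57, -0.0, -0.004]
contact_force: [-0.6, 0.7, 0.1]
opening: 0.321
```

```bash
python3 -m crank '[[0,0,0,0,0.8,0,-0.7],[0,0,0,0,1.5,0,-0.7],[0,0,0,0,1.5,0,-0.7],[0,0,0,0,0.8,0,-0.7],[0,0,0,0,0.3,0,-0.7],[0,0,0,0,0,0,-0.7],[0,0,0,0,0,0,-0.7],[0,0,0,0,0,0,-0.7],[0,0,0,0,0,0,-0.7],[0,0,0,0,0,0,-0.7]]' 30
```

```text
clock: 24.23
eef_pos: [617.8, 217.7, 26.1]
tcp_rot: [-1.571, 0.004, -0.005]
contact_force: [-0.0, -0.5, -0.0]
opening: 0.323
```

```bash
python3 -m crank '[[0,-0.2,0,0.4,0,0.2,-0.7],[0,0,0,0.3,0.1,0.15,-0.7],[0,0,0,0,0.2,0,-0.7],[0,0,0,0,0.2,0,-0.7],[0,0,0,0,0.2,0,-0.7],[0,0,0,0,0.1,0,-0.7],[0,0,0,0,0,0,-0.7],[0,0,0,0,0,0,-0.7],[0,0,0,0,0,0,-0.7],[0,0,0,0,0,0,-0.7]]' 30
```

```text
clock: 25.07
eef_pos: [626.5, 222.0, 18.3]
tcp_rot: [-1.571, 0.002, -0.001]
contact_force: [-0.2, -0.8, -0.7]
opening: 0.323
```

```bash
python3 -m crank '[[0,0,0,-0.1,0.1,-0.1,-0.7],[0,0,0,0,0.1,0,-0.7],[0,0,0,0,0.1,0,-0.7],[0,0,0,0,0.1,0,-0.7],[0,0,0,0,0.05,0,-0.7],[0,0,0,0,0,0,-0.7],[0,0,0,0,0,0,-0.7],[0,0,0,0,0,0,-0.7],[0,0,0,0,0,0,-0.7],[0,0,0,0,0,0,-0.7]]' 30
```

```text
clock: 25.9
eef_pos: [625.8, 220.9, 16.0]
tcp_rot: [-1.57, 0.001, -0.001]
contact_force: [-0.7, -0.4, 2.1]
opening: 0.322
```

```bash
python3 -m crank '[[0,0,0,0,0,0,-0.2],[0,0,0,0,0,0,0],[0,0,0,0,0,0,0.2],[0,0,0,0,0,0,0.2],[0,0,0,0,-0.8,0,0.2],[0,0,0,0,-2,0,0.2],[0,0,0,0,-3,0,0.4],[0,0,0,0,-2.5,0,0.4],[0,0,0,0,-1,0,0.4],[0,0,0,-1,0,1.5,0.4]]' 25
python3 -m crank '[[0,0,0,-2.3,0,2.9,0.4],[0,0,0,-2.3,0,2.9,0.4],[0,0,0,-2.3,0,2.9,0.4],[0,0,0,-2.3,0,2.9,0.4],[0,0,0,-2.0,0,2.5,0.4],[0,0,0,-1.0,0,1.2,0.4],[0,0,0,-0.3,0,0.4,0.4],[0,0,0,0,0,0,0.4],[0,0,0,0,0,0,0.4],[0,0,0,0,0,0,0.4]]' 25
python3 - <<'E'
from h import *
s=r.sense();f=cams.grab_frame('wrist');t=cams.grab_frame('scene');cv2.imwrite('pics/m11.png',np.hstack([f[:,80:480],cv2.resize(t[170:310,110:250],(400,420))]));T=wristT(s)
print(s['eef_pos'],s['tcp_rot'])
m=(f.max(2)<45).astype(np.uint8);m[250:]=0
n,l,st,c=cv2.connectedComponentsWithStats(m)
for k in range(1,n):
    if st[k,4]>150: print(c[k],st[k],onz('wrist',*c[k],18,T))
E
```

```text
clock: 26.73
eef_pos: [616.0, 233.8, 112.8]
tcp_rot: [-1.572, 0.004, -0.003]
contact_force: [0.1, -0.2, -0.9]
opening: 0.7
clock: 27.57
eef_pos: [487.6, 398.0, 115.7]
tcp_rot: [-1.569, -0.002, -0.004]
contact_force: [-0.0, 0.4, -0.6]
opening: 0.693
[487.57559783 398.04987959 115.67678683] [-1.56897256 -0.00241312 -0.00448459]
[436.69809414  32.4257147 ] [  279     0   281    76 13852] [581.12649694 508.72663312  18.        ]
[272.82802548 200.95414013] [ 248  173   51   58 2355] [485.55110497 408.29930211  18.        ]
```

View pics/m11.png

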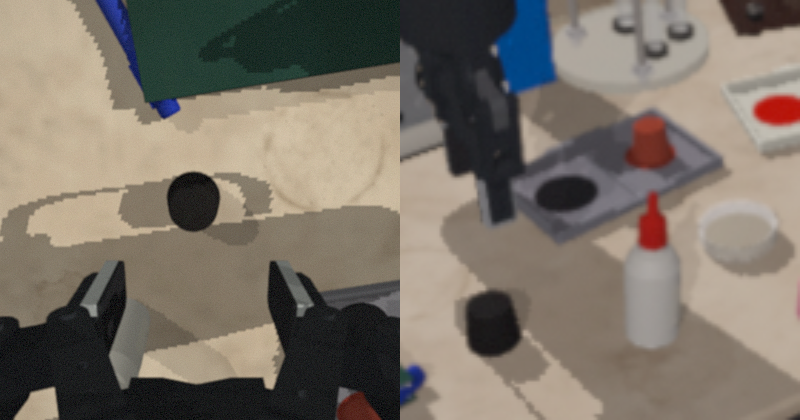

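```bash
python3 -m crank '[[0,0,0,-0.3,0.5,0.6,0.4],[0,0,0,0,1.5,0.3,0.4],[0,0,0,0,2,0,0.4],[0,0,0,0,2,0,0.4],[0,0,0,0,1.7,0,0.4],[0,0,0,0,0.8,0,0.4],[0,0,0,0,0.3,0,0.4],[0,0,0,0,0,0,0.4],[0,0,0,0,0,0,0.4],[0,0,0,0,0,0,0.4]]' 25
python3 - <<'E'
from h import *
s=r.sense();f=cams.grab_frame('wrist');cv2.imwrite('pics/w12.png',f);print(s['eef_pos'],s['contact_force'])
E
```

```text
clock: 28.5
eef_pos: [490.3, 405.2, 24.3]
tcp_rot: [-1.567, -0.005, -0.015]
contact_force: [-0.7, 0.5, -0.5]
opening: 0.698
[490.32091211 405.19445125  24.30097971] [-0.66676892  0.50293554 -0.46150737]
```

View pics/w12.png

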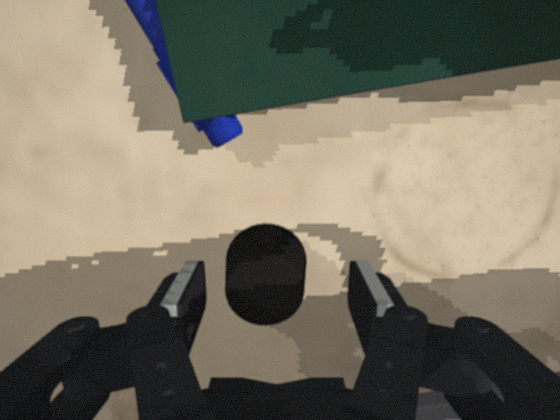

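```bash
python3 -m crank '[[-0.2,-0.6,0.2,-0.3,0.2,0.1,0.4],[0,0,0,-0.15,0.3,0,0.4],[0,0,0,0,0.3,0,0.3],[0,0,0,0,0.2,0,0.3],[0,0,0,0,0.2,0,0.2],[0,0,0,0,0.1,0,0.2],[0,0,0,0,0,0,0.2],[0,0,0,0,0,0,0.2],[0,0,0,0,0,0,0.2],[0,0,0,0,0,0,0.2]]' 25
python3 - <<'E'
from h import *
s=r.sense();f=cams.grab_frame('wrist');cv2.imwrite('pics/w13.png',f);print(s['eef_pos'],s['contact_force']);T=wristT(s)
for z in (0,30):print(proj('wrist',np.array([s['eef_pos'][0],s['eef_pos'][1],z]),T))
E
```

```text
clock: 29.38
eef_pos: [486.7, 407.8, 12.9]
tcp_rot: [-1.567, -0.005, -0.003]
contact_force: [-0.1, 0.5, -0.1]
opening: 0.601
[486.73463053 407.82846509  12.89041994] [-0.07986179  0.52959913 -0.11479664]
[276.1773435  273.83916971]
[276.56602586 311.61664513]
```

View pics/w13.png

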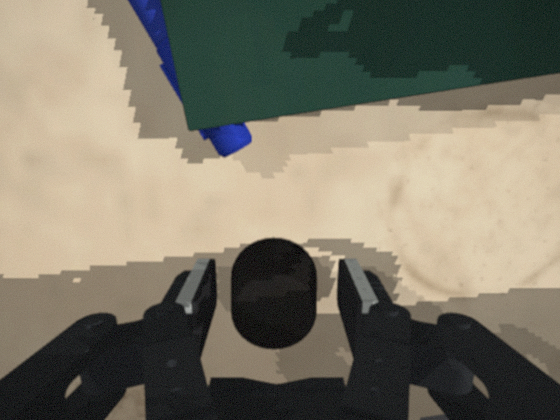

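```bash
python3 -m crank '[[0,0,0,-0.1,0,0,0],[0,0,0,0,0,0,-0.2],[0,0,0,0,0,0,-0.5],[0,0,0,0,0,0,-0.6],[0,0,0,0,0,0,-0.6],[0,0,0,0,0,0,-0.6],[0,0,0,0,-1,0,-0.6],[0,0,0,0,-2,0,-0.6],[0,0,0,0,-2,0,-0.6],[0,0,0,0,-1,0,-0.6]]' 30
python3 -m crank '[[0,0,0,1,0,-0.8,-0.6],[0,0,0,2.5,0,-2.0,-0.6],[0,0,0,2.8,0,-2.3,-0.6],[0,0,0,2.5,0,-2.0,-0.6],[0,0,0,1.7,0,-1.4,-0.6],[0,0,0,1.0,0,-0.8,-0.6],[0,0,0,0.5,0,-0.4,-0.6],[0,0,0,0,0,0,-0.6],[0,0,0,0,0,0,-0.6],[0,0,0,0,0,0,-0.6]]' 30
python3 - <<'E'
from h import *
s=r.sense();f=cams.grab_frame('wrist');cv2.imwrite('pics/w14.png',f);print(s['eef_pos'],s['contact_force'])
E
```

```text
clock: 30.27
eef_pos: [483.7, 406.2, 73.7]
tcp_rot: [-1.571, -0.001, -0.003]
contact_force: [0.1, 0.5, -0.7]
opening: 0.408
clock: 31.1
eef_pos: [610.6, 304.3, 76.9]
tcp_rot: [-1.568, -0.005, -0.0]
contact_force: [-0.3, -0.4, -0.6]
opening: 0.401
[610.64516483 304.25423572  76.91969364] [-0.31981497 -0.38564873 -0.6178834 ]
```

View pics/w14.png

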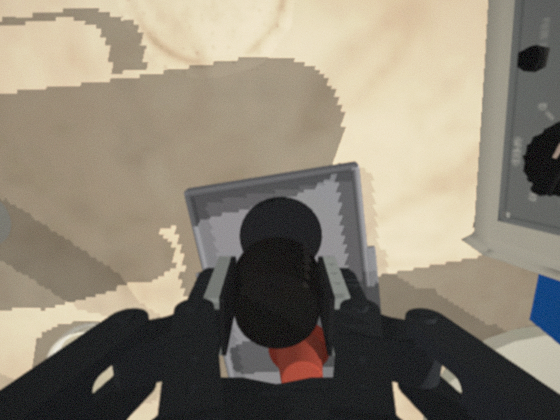

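```bash
python3 -m crank '[[0,0,0,0.1,0.8,-0.2,-0.6],[0,0,0,0,1.5,-0.1,-0.6],[0,0,0,0,1.5,0,-0.6],[0,0,0,0,0.8,0,-0.6],[0,0,0,0,0.3,0,-0.6],[0,0,0,0,0,0,-0.6],[0,0,0,0,0,0,-0.6],[0,0,0,0,0,0,-0.6],[0,0,0,0,0,0,-0.6],[0,0,0,0,0,0,-0.6]]' 30
```

```text
clock: 31.98
eef_pos: [608.1, 306.6, 26.0]
tcp_rot: [-1.567, -0.006, 0.007]
contact_force: [-1.1, -1.1, 0.5]
opening: 0.403
```

```bash
python3 -m crank '[[-0.2,0.3,0.3,0.2,0,-0.35,-0.6],[0,0,0,0.15,0.1,-0.25,-0.6],[0,0,0,0,0.2,0,-0.6],[0,0,0,0,0.2,0,-0.6],[0,0,0,0,0.2,0,-0.6],[0,0,0,0,0.1,0,-0.6],[0,0,0,0,0,0,-0.6],[0,0,0,0,0,0,-0.6],[0,0,0,0,0,0,-0.6],[0,0,0,0,0,0,-0.6]]' 30
```

```text
clock: 32.82
eef_pos: [613.1, 299.9, 18.5]
tcp_rot: [-1.57, -0.002, 0.001]
contact_force: [-0.7, -1.1, -0.4]
opening: 0.409
```

```bash
python3 -m crank '[[0,0,0,-0.1,0.1,0,-0.6],[0,0,0,0,0.1,0,-0.6],[0,0,0,0,0.1,0,-0.6],[0,0,0,0,0.1,0,-0.6],[0,0,0,0,0.05,0,-0.6],[0,0,0,0,0,0,-0.6],[0,0,0,0,0,0,-0.6],[0,0,0,0,0,0,-0.6],[0,0,0,0,0,0,-0.6],[0,0,0,0,0,0,-0.6]]' 30
```

```text
clock: 33.65
eef_pos: [612.4, 300.3, 16.2]
tcp_rot: [-1.569, -0.003, 0.001]
contact_force: [-0.1, -0.4, 2.6]
opening: 0.405
```

```bash
python3 -m crank '[[0,0,0,0,0,0,-0.1],[0,0,0,0,0,0,0.1],[0,0,0,0,0,0,0.25],[0,0,0,0,0,0,0.25],[0,0,0,0,-0.8,0,0.25],[0,0,0,0,-2.5,0,0.25],[0,0,0,0,-3.5,0,0.4],[0,0,0,0,-3.5,0,0.4],[0,0,0,0,-2.5,0,0.4],[0,0,0,-1,-1,0,0.4]]' 25
python3 -m crank '[[0,0,0,-2.8,-0.5,0,0.4],[0,0,0,-3.2,0,0,0.4],[0,0,0,-3.2,0,0,0.4],[0,0,0,-3.2,0,0,0.4],[0,0,0,-2.3,0,0,0.4],[0,0,0,-1.2,0,0,0.4],[0,0,0,-0.5,0,0.2,0.4],[0,0,0,0,0,0,0.4],[0,0,0,0,0,0,0.4],[0,0,0,0,0,0,0.4]]' 25
python3 - <<'E'
from h import *
s=r.sense();f=cams.grab_frame('wrist');t=cams.grab_frame('scene');cv2.imwrite('pics/m15.png',np.hstack([f[:,80:480],cv2.resize(t[170:310,110:250],(400,420))]));T=wristT(s)
print(s['eef_pos'],s['tcp_rot'])
for z in (0,87):print(proj('wrist',np.array([429.3,304.4,z]),T))
E
```

```text
clock: 34.48
eef_pos: [600.4, 298.7, 157.1]
tcp_rot: [-1.573, 0.004, 0.001]
contact_force: [0.7, 0.6, 0.1]
opening: 0.694
clock: 35.32
eef_pos: [435.0, 302.4, 173.3]
tcp_rot: [-1.564, -0.011, -0.0]
contact_force: [0.2, -0.2, -0.9]
opening: 0.702
[435.01500499 302.43396648 173.31916735] [-1.56437713e+00 -1.14846813e-02 -4.87468033e-06]
[267.43016254 188.47845224]
[265.7119576  218.95166665]
```

View pics/m15.png

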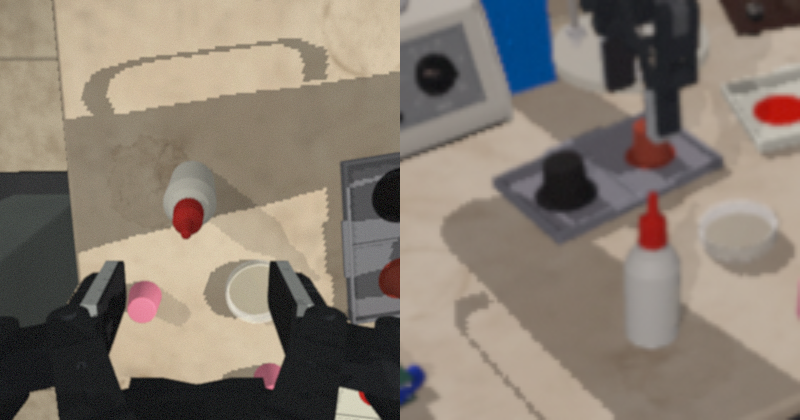

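```bash
python3 -m crank '[[-0.4,0,0.6,-0.4,0.5,0.2,0.4],[0,0,0,0,1.5,0.1,0.4],[0,0,0,0,2,0,0.4],[0,0,0,0,2,0,0.4],[0,0,0,0,1.6,0,0.4],[0,0,0,0,0.7,0,0.4],[0,0,0,0,0.2,0,0.4],[0,0,0,0,0,0,0.4],[0,0,0,0,0,0,0.4],[0,0,0,0,0,0,0.4]]' 25
```

```text
clock: 36.25
eef_pos: [435.4, 306.7, 83.1]
tcp_rot: [-1.573, 0.001, -0.005]
contact_force: [0.1, -0.5, 0.2]
opening: 0.698
```

```bash
python3 -m crank '[[0.1,-0.2,0,-0.25,0.4,-0.1,0.4],[0,0,0,-0.15,0.8,0,0.4],[0,0,0,0,0.7,0,0.4],[0,0,0,0,0.4,0,0.4],[0,0,0,0,0.2,0,0.4],[0,0,0,0,0.1,0,0.4],[0,0,0,0,0,0,0.4],[0,0,0,0,0,0,0.4],[0,0,0,0,0,0,0.4],[0,0,0,0,0,0,0.4]]' 25
python3 - <<'E'
from h import *
s=r.sense();f=cams.grab_frame('wrist');t=cams.grab_frame('scene');cv2.imwrite('pics/m16.png',np.hstack([f[:,80:480],cv2.resize(t[170:310,110:250],(400,420))]))
E
```

```text
clock: 37.08
eef_pos: [432.2, 306.6, 56.7]
tcp_rot: [-1.569, -0.002, -0.001]
contact_force: [-0.4, -0.1, 0.3]
opening: 0.704
```

View pics/m16.png

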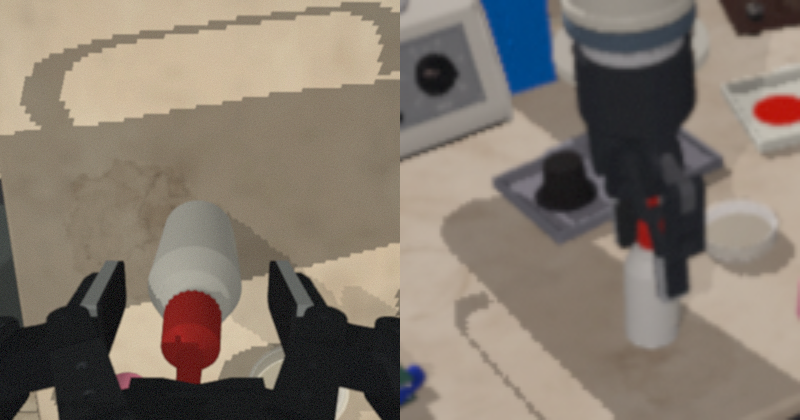

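```bash
python3 -m crank '[[0,0,0,-0.1,0.15,-0.1,0.4],[0,0,0,0,0.1,0,0.2],[0,0,0,0,0,0,-0.1],[0,0,0,0,0,0,-0.4],[0,0,0,0,0,0,-0.6],[0,0,0,0,0,0,-0.6],[0,0,0,0,0,0,-0.6],[0,0,0,0,0,0,-0.6],[0,0,0,0,0,0,-0.6],[0,0,0,0,0,0,-0.6]]' 25
```

```text
clock: 38.02
eef_pos: [431.5, 305.7, 54.7]
tcp_rot: [-1.568, -0.003, -0.001]
contact_force: [-1.3, 0.1, 0.4]
opening: 0.419
```

```bash
python3 -m crank '[[0,0,0,0,-1,0,-0.6],[0,0,0,0,-2.5,0,-0.6],[0,0,0,0,-2.5,0,-0.6],[0,0,0,0.8,-1.5,-0.8,-0.6],[0,0,0,2.2,-0.5,-2.3,-0.6],[0,0,0,2.8,0,-3.0,-0.6],[0,0,0,2.8,0,-3.0,-0.6],[0,0,0,2.8,0,-3.0,-0.6],[0,0,0,2.6,0,-2.8,-0.6],[0,0,0,2,0,-2.2,-0.6]]' 25
python3 -m crank '[[0,0,0,1.0,0,-1.1,-0.6],[0,0,0,0.3,0,-0.3,-0.6],[0,0,0,0,0,0,-0.6],[0,0,0,0,0,0,-0.6],[0,0,0,0,0,0,-0.6],[0,0,0,0,0,0,-0.6],[0,0,0,0,0,0,-0.6],[0,0,0,0,0,0,-0.6],[0,0,0,0,0,0,-0.6],[0,0,0,0,0,0,-0.6]]' 25
python3 - <<'E'
from h import *
s=r.sense();f=cams.grab_frame('wrist');t=cams.grab_frame('scene');cv2.imwrite('pics/m17.png',np.hstack([f[:,80:480],cv2.resize(t[100:240,180:320],(400,420))]))
E
```

```text
clock: 38.85
eef_pos: [594.0, 132.0, 145.4]
tcp_rot: [-1.567, -0.005, 0.009]
contact_force: [0.1, 0.1, -0.6]
opening: 0.426
clock: 39.68
eef_pos: [606.1, 118.9, 147.2]
tcp_rot: [-1.567, -0.004, 0.009]
contact_force: [-0.2, 0.4, -0.6]
opening: 0.426
```

View pics/m17.png

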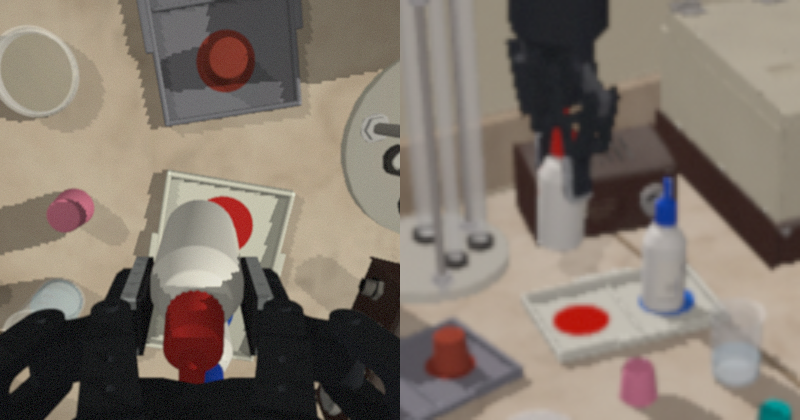

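```bash
python3 -m crank '[[-0.2,0.5,0.2,0.8,0,-0.8,-0.6],[0,0,0,0.8,0,-0.8,-0.6],[0,0,0,0.2,0.8,-0.3,-0.6],[0,0,0,0,1.8,0,-0.6],[0,0,0,0,1.8,0,-0.6],[0,0,0,0,1.3,0,-0.6],[0,0,0,0,0.7,0,-0.6],[0,0,0,0,0.2,0,-0.6],[0,0,0,0,0,0,-0.6],[0,0,0,0,0,0,-0.6]]' 25
```

```text
clock: 40.62
eef_pos: [630.2, 93.4, 76.6]
tcp_rot: [-1.571, -0.003, -0.005]
contact_force: [-0.3, -0.1, -1.4]
opening: 0.426
```

```bash
python3 -m crank '[[0,-0.2,0.2,-0.25,0.2,0.3,-0.6],[0,0,0,-0.15,0.4,0.15,-0.6],[0,0,0,0,0.4,0,-0.6],[0,0,0,0,0.3,0,-0.6],[0,0,0,0,0.1,0,-0.6],[0,0,0,0,0,0,-0.6],[0,0,0,0,0,0,-0.6],[0,0,0,0,0,0,-0.6],[0,0,0,0,0,0,-0.6],[0,0,0,0,0,0,-0.6]]' 25
```

```text
clock: 41.45
eef_pos: [627.7, 99.0, 64.2]
tcp_rot: [-1.57, -0.004, -0.001]
contact_force: [0.1, 0.2, -1.0]
opening: 0.426
```

```bash
python3 -m crank '[[0,0,0.2,-0.15,0.15,-0.1,-0.6],[0,0,0,0,0.2,0,-0.6],[0,0,0,0,0.15,0,-0.6],[0,0,0,0,0.15,0,-0.6],[0,0,0,0,0.1,0,-0.6],[0,0,0,0,0.1,0,-0.6],[0,0,0,0,0,0,-0.6],[0,0,0,0,0,0,-0.6],[0,0,0,0,0,0,-0.6],[0,0,0,0,0,0,-0.6]]' 25
```

```text
clock: 42.28
eef_pos: [626.8, 97.8, 57.9]
tcp_rot: [-1.57, -0.001, -0.001]
contact_force: [-0.6, 0.3, 0.1]
opening: 0.43
```

```bash
python3 -m crank '[[0,0,0,0,0.08,0,-0.6],[0,0,0,0,0.08,0,-0.6],[0,0,0,0,0.05,0,-0.6],[0,0,0,0,0,0,-0.6],[0,0,0,0,0,0,-0.2],[0,0,0,0,0,0,0],[0,0,0,0,0,0,0.2],[0,0,0,0,0,0,0.4],[0,0,0,0,0,0,0.4],[0,0,0,0,0,0,0.4]]' 25
python3 -m crank '[[0,0,0,0,-1,0,0.4],[0,0,0,0,-2.5,0,0.4],[0,0,0,0,-3,0,0.4],[0,0,0,0,-3,0,0.4],[0,0,0,-1.5,-2,0,0.4],[0,0,0,-3.0,-1,0,0.4],[0,0,0,-3.3,0,0,0.4],[0,0,0,-3.3,0,0,0.4],[0,0,0,-2.5,0,0,0.4],[0,0,0,-1,0,0,0.4]]' 25
python3 -m crank '[[0,0,0,-1,0,-2,0.4],[0,0,0,-1,0,-3.7,0.4],[0,0,0,-1,0,-3.9,0.4],[0,0,0,-1,0,-3.9,0.4],[0,0,0,-1,0,-3.9,0.4],[0,0,0,0,0,-3.9,0.4],[0,0,0,0,0,-3.9,0.4],[0,0,0,0,0,-3.9,0.4],[0,0,0,0,0,-3.5,0.4],[0,0,0,0,0,-1.5,0.4]]' 25
python3 - <<'E'
from h import *
t=cams.grab_frame('top');cv2.imwrite('pics/t18.png',t);s=cams.grab_frame('scene');cv2.imwrite('pics/s18.png',s)
cv2.imwrite('pics/m18.png',np.vstack([cv2.resize(t[140:250,160:440],None,fx=2.8,fy=2.8),cv2.resize(s[160:270,130:410],None,fx=2.6,fy=2.6).copy()[:,:784] if 0 else cv2.resize(s[170:270,140:396],(784,290))]))
E
```

```text
clock: 43.12
eef_pos: [626.8, 97.8, 56.8]
tcp_rot: [-1.57, -0.001, -0.001]
contact_force: [0.3, -0.6, -0.6]
opening: 0.701
clock: 43.95
eef_pos: [478.4, 97.7, 193.2]
tcp_rot: [-1.569, -0.006, -0.002]
contact_force: [0.6, 0.8, -0.5]
opening: 0.701
clock: 44.78
eef_pos: [429.7, -256.0, 200.7]
tcp_rot: [-1.572, -0.022, 0.008]
contact_force: [0.5, 0.8, 0.1]
opening: 0.696
```

View pics/m18.png

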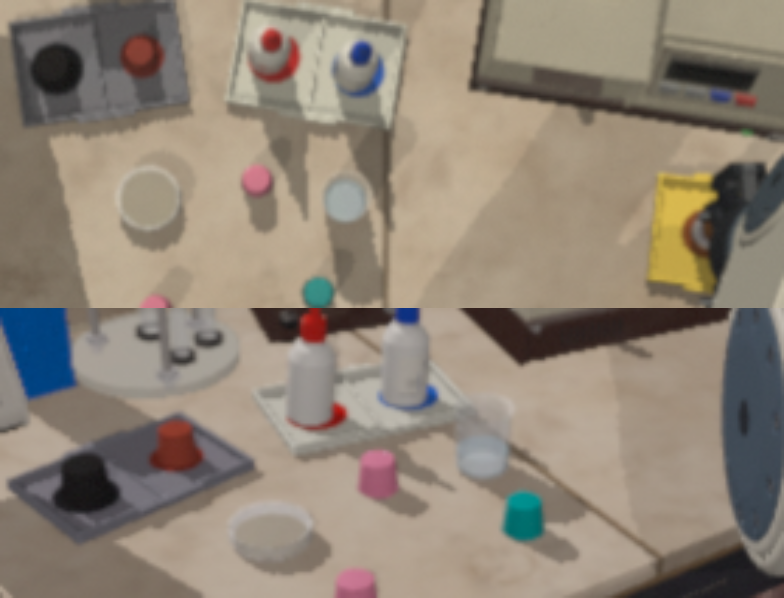

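Run:
```python
from h import *
T=cv2.imread('pics/top0.png');T2=cv2.imread('pics/t18.png');S2=cv2.imread('pics/s18.png')
def comps(img,box,f,mn=8):
    x0,y0,x1,y1=box;h=cv2.cvtColor(img,cv2.COLOR_BGR2HSV)[y0:y1,x0:x1].astype(int)
    n,l,st,c=cv2.connectedComponentsWithStats(f(h[...,0],h[...,1],h[...,2]).astype(np.uint8))
    return [((c[k]+[x0,y0]).round(1),st[k]+[x0,y0,0,0,0]) for k in range(1,n) if st[k,4]>=mn]
red=lambda h,s,v:((h<8)|(h>172))&(s>140)
blue=lambda h,s,v:(h>105)&(h<130)&(s>130)
for nm,box,f in(('redT',(245,145,275,175),red),('blueT',(275,150,305,180),blue)):
    for c in comps(T2,box,f): print(nm,c)
for nm,box,f in(('redS',(225,150,262,220),red),('blueS',(255,140,295,210),blue)):
    for c in comps(S2,box,f): print(nm,c)
# predictions for perfect placement
for nm,x,y in(('red',626,97.5),('blue',613.5,18.6)): 
    P=lambda z:np.array([x,y,z])
    print(nm,'top/scene at 90:',proj('top',P(90)),proj('scene',P(90)),'base',proj('scene',P(3)))
for nm,x,y,z in(('black',612.1,300,33),('brick',625.4,221,31)): print(nm,proj('top',np.array([x,y,z])),proj('scene',np.array([x,y,z])),proj('scene',np.array([x,y,18])))
c=cv2.resize(S2[140:250,140:300],None,fx=5,fy=5,interpolation=2);cv2.imwrite('pics/z1.png',c)
c=cv2.resize(T2[140:190,160:310],None,fx=5.3,fy=5.3,interpolation=2);cv2.imwrite('pics/z2.png',c)
# bystanders: shift by template phase correlation
for nm,(x,y,w,h) in(('beaker',(272,200,24,22)),('petri',(200,198,28,28))):
    r0=cv2.matchTemplate(cv2.cvtColor(T2,6)[y-5:y+h+5,x-5:x+w+5],cv2.cvtColor(T,6)[y:y+h,x:x+w],cv2.TM_CCOEFF_NORMED);print(nm,cv2.minMaxLoc(r0))
```

```text
redT (array([256.7, 153.9]), array([254, 151,   6,   7,  35]))
redT (array([261.9, 163.1]), array([254, 155,  13,  14,  52]))
blueT (array([288.5, 158.5]), array([286, 156,   6,   6,  30]))
blueT (array([293.3, 168.6]), array([290, 164,   6,   9,  19]))
redS (array([242. , 174.3]), array([237, 165,  10,  17, 108]))
redS (array([249.6, 206.7]), array([246, 203,   7,   8,  28]))
blueS (array([272.6, 168.4]), array([269, 159,   7,  16,  70]))
blueS (array([280.1, 200.1]), array([278, 197,   5,   7,  14]))
red top/scene at 90: [256.5979286  153.13231954] [241.75397261 174.84209946] base [242.88254284 206.32716338]
blue top/scene at 90: [288.70292881 158.47199507] [272.79748051 168.66033614] base [272.7935389  199.67530321]
black [177.71315763 162.14210259] [166.1845729  223.16415822] [166.9267645  228.78265149]
brick [208.97258321 157.50611169] [196.10127925 211.10278668] [196.54487563 215.85692184]
beaker (-0.2504384219646454, 0.7644281387329102, (0, 0), (5, 6))
petri (-0.0774473249912262, 0.972288966178894, (10, 10), (5, 5))
```

View pics/z1.png

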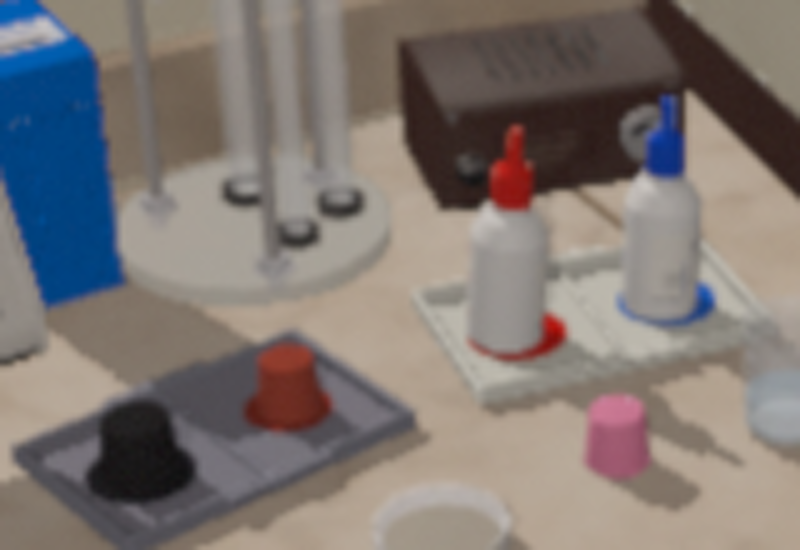

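View pics/z2.png

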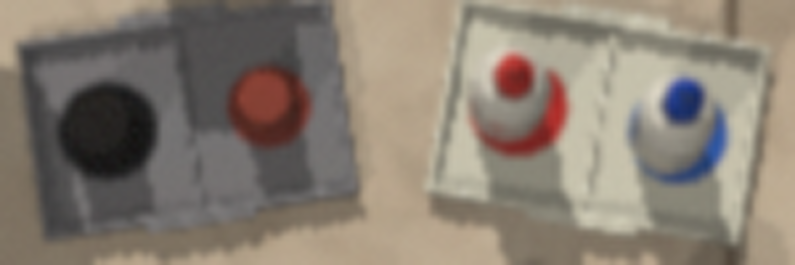

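Run:
```python
from h import *
S=cv2.imread('pics/scene0.png');S2=cv2.imread('pics/s18.png')
for nm,(x,y,w,h) in(('beaker',(286,198,24,32)),('petri',(212,235,32,24))):
    r0=cv2.matchTemplate(cv2.cvtColor(S2,6)[y-5:y+h+5,x-5:x+w+5],cv2.cvtColor(S,6)[y:y+h,x:x+w],cv2.TM_CCOEFF_NORMED);print(nm,cv2.minMaxLoc(r0)[1::2])
from rig import order
print(order.sign_off())
```

```text
beaker (0.8913460969924927, (5, 5))
petri (0.9794729351997375, (5, 5))
the job is handed in; nothing more can be done
None
```

All five things stand upright, released, on their own discs, and I handed the job in after about 45 s of robot time.

- **Dropper bottles:** the tops match the expected spots within about 1 pixel, roughly 2 mm, in both views. The red one looks 2–3 mm off its disc centre, towards the robot's left.
- **Stoppers:** the last pictures show both upright. I measured the brick one at about 2 mm off at most; the black one I judged by eye only.
- **Amber bottle:** its cap was about 3–4 mm from the predicted spot just after I let go. The arm partly hid it in the final picture.
- **Beaker and petri dish:** neither was approached. In the scene view neither has shifted. The top view put the beaker 1 pixel off, but that match was weak because the shadows had changed.
- **One mishap:** on the first descent the gripper body touched the blue dropper's tip with about 7 N. I backed off straight away and the bottle stayed upright.

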